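# Clear, blow out and shut the bench analyser

## Robot

A 6-joint arm with a two-finger parallel gripper is mounted at the origin on the work surface. World frame = base frame: x ahead of the robot, y to its left, z up, the work surface at z = 0. Lengths are in m, angles in rad, forces in N, time in s.
With the tool pointing down it reaches from about 0.35 to 0.925 m from the base axis. Payload 6.4 kg.
Tool frame: the origin (TCP) lies on the centre line of the jaws, within the pads' length; the fingertips stand 19 mm ahead of it and the grasp point (between the pads) is the TCP; z points along the fingers, x is the direction in which the jaws open and shut, and the axes are right-handed (so a half turn about z gives the same grasp; the last joint's range is limited). The gripper opens to 85 mm and grips with 20 to 120 N. Pads are 22 mm wide; open, the fingers measure 114 mm over their backs; the gripper's body (76 mm by 85 mm) begins 54 mm behind the grasp point. The pads swing forward as they close: fully open they stand 13 mm farther back than shut.
Start: joints at [-1.296, 0.245, 1.558, -0, 1.339, -0.174], TCP at [0.282, -0.586, 0.25] pointing down, gripper open.
Joint ranges: [-3.13, 3.13], [-1.02, 2.26], [0.13, 2.54], [-0.95, 4.09], [0.21, 2.88], [-2.74, 2.74]. Speed limits (rad/s): [2.57, 2.57, 3.14, 3.14, 3.14, 3.14].

## Interface

Orientations are given as [roll, pitch, yaw] about the fixed x, y, z axes, in that order (R = Rz(yaw) Ry(pitch) Rx(roll)).
In Python, from cell import get_obs, get_image, sign_off, spot_in, outline_of, landmark_of gives the robot as it stands. The module is installed in compiled form; this text tells all that it offers.
- The arm moves only by the tool jog_arm, never from a script. Its argument "motion" is a list of rows, each a list of 7 numbers: the opening in per cent of the stroke, from 0 (shut) to 100 (fully open), then the shift along the tool's x, y, z in cm, then the turn, a rotation vector about the tool's x, y, z in rad. A call has 1 to 8 rows; each row is the pose to reach, as a shift and turn from the pose commanded when the call began, along the tool's axes at that moment; what a row does not reach only later rows make up. A row lasts 1/12 s, in which the tool goes at most 41.7 mm and 7.16 degrees, less where a joint would pass 70% of its speed; a pose out of reach is approached as far as the arm can. A call with a gripper value outside its range is refused whole. The fingers move at their own pace and stop on an object; the grip force is fixed at half the most. Time passes only in rows, so rows that repeat a pose let the fingers close. It gives the time, the measured TCP pose, the force and the opening at its end, in the units of the state.
- get_obs(): the state, without advancing time (a new reading comes with each control period).
- get_image(name): name is "scene" or "top" or "wrist"; returns a dict with "img" (480x640x3 uint8, red, green, blue), "range_z" (480x640 float32, m along the optical axis (not along the pixel's ray), 0 where there is no reading), "K" (3x3 intrinsics, pixels), "rvec" (rotation vector, rad) and "tvec" (3), from world to camera coordinates, as OpenCV has them. Camera axes: x right, y down, z forward; pixel columns grow to the right and rows downward; lengths in m; the calibration is good to about 2 mm. The wrist camera is an equidistant fisheye: a pixel r from the principal point sees the ray r / f radians off the axis. A picture is of the moment at which its call begins.
- sign_off(): hands the job in, once; it reports no verdict.
Trained networks look in a picture, given as the dict that the camera call returned (one of the last four; its "shot" number tells which), for a name from the list of things; names that differ only in an ending like _2 or _b are one class to them, and where a whole thing is asked for, a point or a joint stands for the part that bears it (a point fixed in the world has none). Each returns a list of dicts, best first, with "conf" (0 to 1); they miss things now and then, are a little off and sometimes report something else, mostly with a low value. They report only what shows in the picture. A call takes as long as a camera call. They do not tell look-alikes from the thing itself.
- spot_in(target, picture): "location" ([x, y, z] in m, in world coordinates, good to about 4 mm: the middle of the surface that is visible of it).
- outline_of(target, picture): "region" (480x640 bool, what is visible of it).
- landmark_of(target, picture): "location" ([x, y, z] in m, in world coordinates, good to about 4 mm: a listed point, or the origin of a listed thing).
The state is a dict: "clock": time; "joints": joint angles; "joint_velocities": joint speeds; "joint_efforts": joint torques, N m; "tcp_pos": TCP position; "ee_rot": TCP orientation; "ft_force": force on the tool from outside, world axes, zero at the start; "moment": the same for the moment, N m; "opening": finger opening in m.
Only numpy, scipy, OpenCV 4.12 (cv2) and the standard library are available. Lean on these libraries where they do the work, as an engineer would, in place of code of your own. Each camera call takes 0.05 s, during which the arm holds its last target. There are 200 camera calls.

## Task

Take the steel cup out of the open analyser and stand it upright on the round rubber mat, wholly on the mat. Then, with the analyser lid still open, press the cap of the spray can in the stand all the way down and let it spring back up. Last, swing the lid down and press it fully shut past its catch; leave the mug, the bottle and the power adapter where they are.

Things in the scene. Friction and masses are not known exactly. Their poses are not given: they have to be found in the camera images.
- analyser: White box-shaped bench analyser, fixed to the bench, 180 (x) by 190 (y) by 105 mm high, origin under its centre, front (with display and keys) towards its own -x. Open-topped sample chamber inside, 150 (x) by 160 (y) mm, its centre 3 mm to -x of the box's centre, floor 20 mm above the bench, rim at 105 mm.
- lid (a joint): Angle of the analyser's lid about a level hinge along the analyser's y at the rear (+x) rim: 0 = fully shut, about 1.57 = upright; starts between 1.6 and 1.85, leaning slightly back. The stiff hinge stays where it is left. The catch at the front resists from about 0.10 down to 0.05 rad (some 6 to 10 N at the front edge); past it the lid stays down.
- lid_hinge (a point): Point on the lid's hinge axis, mid-width, 107 mm above the bench, 86 mm behind (+x of) the analyser's centre. The axes of this point turn with the lid. The lid is a grey plate 190 mm wide (y) reaching 182 mm from the hinge, its outer (top when shut) face 11 mm from the hinge axis. A catch tongue 60 mm wide stands out 22 mm from the inner face at the middle of the front edge.
- lid_front (a point): Middle of the lid's front edge on its outer face, 182 mm from the hinge and 11 mm off it; axes turn with the lid, z is the outward normal of the outer face (up when shut, towards the rear when open).
- can_stand: Aluminium spray can, 66 mm diameter, clamped in a fixed two-rod steel stand (round foot 110 mm diameter, clamp bars 142 mm high at most and 126 mm long) beside the analyser. Origin under the can's axis, on the bench.
- cap (a joint): Travel of the spray can's sprung cap: 0 = up, 0.008 m = fully down (about 8 N).
- cap_top (a point): Centre of the flat top of the spray cap, a white plastic cylinder 40 mm diameter and 30 mm high with a short nozzle pointing at the analyser; 212 mm above the bench when up.
- cup: Loose plain steel cup, 56 mm diameter at the rim, 75 mm high, wall 3 mm, about 150 g, slightly narrower at the foot; origin under its centre. Starts upright on the chamber floor.
- round_mat: Round black rubber mat, 120 mm diameter, 6 mm thick, fixed; origin under its centre.
- square_mat: Square black rubber mat, 110 mm, 6 mm thick, fixed, not used; origin under its centre.
- mug: Loose black mug, 80 mm diameter, 95 mm high, handle at its +y; bystander. Origin under its centre.
- bottle: Loose white plastic bottle, 60 mm diameter, 160 mm high, screw cap; bystander. Origin under its centre.
- adapter: Loose black power adapter brick, 110 x 55 x 34 mm; bystander. Origin under its centre.
Mind the look-alikes: they are no part of the job. Several things look just like the can_stand: the one meant starts nearest to the robot's base.

How it is judged:
By the outcome, as a careful person would: the job done as asked, in the order asked, and still so for the second after the job is handed in, with the robot touching nothing.
It also fails if it takes over 72 s, if anything falls off the work surface, if the arm or the gripper's body presses on something with over 40 N, if the wrist force passes 120 N, or if a joint passes its speed limit or range.

## Working session

There is one attempt and no reset: what is moved stays moved. The work goes in short steps, Python scripts to look and compute and a tool call to move; the robot and the scene stay as the last step left them, time stands still between calls to the robot, and variables do not carry over. Pictures are saved under pics/ and viewed, about 8 in all and at most 12, crops included, and the job is handed in when it is done.

Besides the shell and the picture viewer there is one more tool, called after "Emit:" as name(argument=value, ...) on one line, values as JSON. jog_arm: Moves the arm, as the interface text tells. Its arguments: {"type":"object","properties":{"motion":{"type":"array"}},"required":["motion"]}

```bash
mkdir -p pics
cat > h.py <<'E'
import numpy as np,cv2
from cell import *
def loc(p,names,f=landmark_of):
    for n in names:
        for d in f(n,p)[:5]: print(n,f.__name__[:4],np.round(d['location'],3),round(d['conf'],2),px(p,d['location']))
def px(p,X):
    R=cv2.Rodrigues(np.array(p['rvec'],float))[0];c=R@np.array(X)+np.ravel(p['tvec']);u=p['K']@c;return (int(u[0]/u[2]),int(u[1]/u[2]))
def save(p,n): cv2.imwrite('pics/'+n,p['img'][...,::-1])
E
python3 - <<'E'
from h import *
o=get_obs();print(o)
for c in('top','scene'):
    p=get_image(c);save(p,c+'0.png');print(c)
    loc(p,['analyser','lid_hinge','lid_front','can_stand','cap_top','cup','round_mat','square_mat','mug','bottle','adapter'])
    loc(p,['cup','round_mat'],spot_in)
E
```

```text
{'clock': 0.0, 'joints': array([-1.29610002e+00,  2.45861257e-01,  1.55902837e+00,  3.98229200e-06,
        1.33871659e+00, -1.74132600e-01]), 'joint_velocities': array([ 0.00080011, -0.00107341,  0.00049041, -0.00268135,  0.00031275,
        0.00034553]), 'joint_efforts': array([ 1.85317309e-03, -4.29500771e+01, -3.26128542e+01, -4.08015680e-06,
        5.26945936e-03,  1.47254548e-05]), 'tcp_pos': array([ 0.28188251, -0.5851076 ,  0.2491424 ]), 'ee_rot': array([-3.14123998e+00,  1.98243671e-03, -1.12196799e+00]), 'ft_force': array([0.01523171, 0.40481631, 0.23749015]), 'moment': array([-0.02574326,  0.04137454,  0.00254191]), 'opening': 0.08538777690165272}
top
analyser call [ 0.52   0.052 -0.   ] 0.81 (316, 263)
lid_hinge call [0.608 0.069 0.104] 0.72 (309, 228)
lid_hinge call [0.636 0.073 0.29 ] 0.23 (306, 202)
lid_front call [0.64  0.074 0.29 ] 0.66 (305, 200)
can_stand call [0.475 0.261 0.002] 0.75 (247, 280)
can_stand call [ 0.682  0.291 -0.002] 0.73 (238, 214)
cap_top call [0.478 0.257 0.208] 0.53 (237, 270)
cap_top call [0.68  0.292 0.209] 0.52 (224, 196)
cup call [ 0.414 -0
[... 853 characters left out ...]
 [0.681 0.296 0.209] 0.53 (304, 287)
cap_top call [ 0.523  0.049 -0.003] 0.42 (349, 276)
cup call [ 0.582 -0.316  0.002] 0.25 (310, 210)
round_mat call [ 0.419 -0.194  0.   ] 0.96 (363, 223)
round_mat call [ 0.522  0.05  -0.002] 0.52 (349, 275)
round_mat call [0.637 0.077 0.281] 0.27 (307, 206)
square_mat call [ 0.578 -0.315  0.001] 0.68 (311, 210)
square_mat call [0.609 0.068 0.106] 0.43 (320, 255)
square_mat call [0.474 0.259 0.   ] 0.38 (385, 324)
mug call [ 0.454  0.48  -0.001] 0.97 (420, 393)
bottle call [0.654 0.442 0.001] 0.93 (331, 394)
adapter call [ 0.418 -0.403  0.   ] 0.68 (350, 191)
cup call [0.515 0.063 0.077] 0.77 (352, 257)
round_mat call [ 0.4   -0.201  0.002] 0.9 (368, 221)
```

View pics/top0.png

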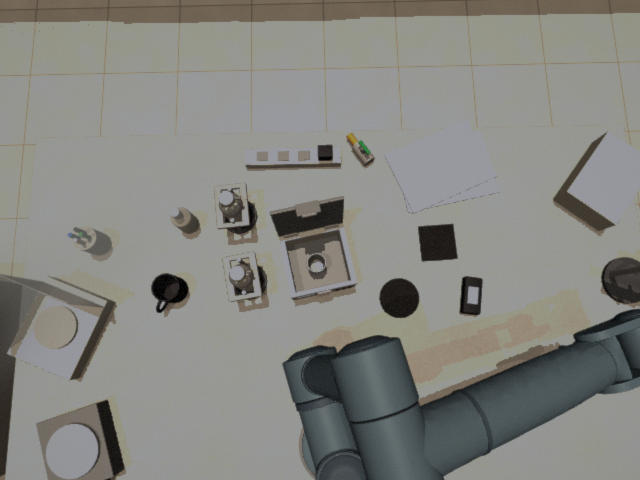

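View pics/scene0.png

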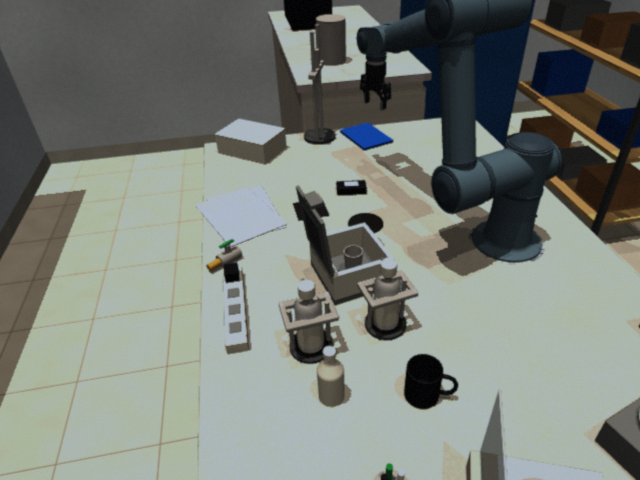

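Run:
```python
from h import *
p=get_image('top')
cv2.imwrite('pics/crop0.png',cv2.resize(p['img'][180:320,220:360,::-1],(560,560),interpolation=cv2.INTER_CUBIC))
d=p['range_z'];K=p['K'];R=cv2.Rodrigues(np.array(p['rvec'],float))[0];t=np.ravel(p['tvec'])
v,u=np.mgrid[:480,:640];c=np.stack([(u-K[0,2])/K[0,0]*d,(v-K[1,2])/K[1,1]*d,d],-1);W=(c-t)@R
np.save('W.npy',W)
# cup rim: z~0.095 within chamber
m=(d>0)&(abs(W[...,2]-.095)<.006)&(abs(W[...,0]-.515)<.06)&(abs(W[...,1]-.054)<.06)
P=W[m];print('rim',len(P),P.mean(0),P.min(0),P.max(0))
m=(d>0)&(W[...,2]>.198)&(W[...,2]<.225)&(np.hypot(W[...,0]-.475,W[...,1]-.257)<.04)
P=W[m];print('cap',len(P),P.mean(0),P.min(0),P.max(0))
e=cv2.minEnclosingCircle(P[:,:2].astype(np.float32));print(e)
m=(d>0)&(abs(W[...,2]-.105)<.004)&(abs(W[...,0]-.52)<.11)&(abs(W[...,1]-.054)<.12)
P=W[m];r=cv2.minAreaRect(P[:,:2].astype(np.float32)*1000);print('rimbox',r)
o=outline_of('round_mat',p)[0];P=W[o['region']&(d>0)];print('mat',o['conf'],P.mean(0),cv2.minEnclosingCircle(P[:,:2].astype(np.float32)))
```

```text
rim 67 [0.5144505  0.0532038  0.09401674] [0.48382394 0.02701419 0.08987327] [0.53929973 0.0788623  0.09997089]
cap 205 [0.47212142 0.25605158 0.21037055] [0.45320311 0.22243319 0.19856111] [0.49112708 0.27918297 0.2180311 ]
((0.47213393449783325, 0.25080808997154236), 0.028557784855365753)
rimbox ((515.3218994140625, 49.3604736328125), (188.36849975585938, 190.04141235351562), 11.07039737701416)
mat 0.93 [ 0.4106198  -0.1925564   0.00573621] ((0.41074907779693604, -0.1930338442325592), 0.06098177284002304)
```

View crop.

View pics/crop0.png

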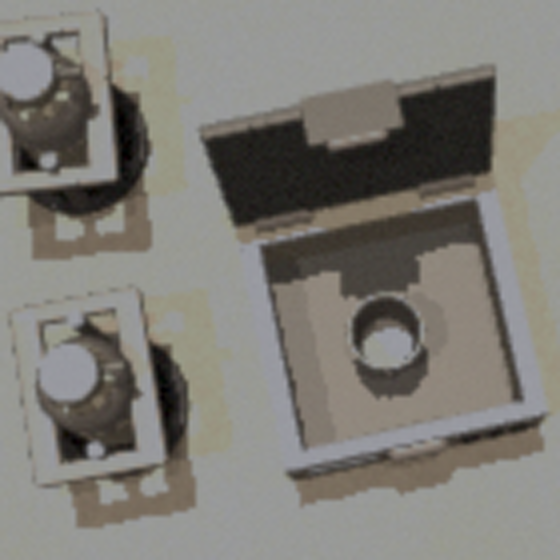

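```bash
cat >> h.py <<'E'
from scipy.spatial.transform import Rotation as Ro
def go(pos,yaw,rpy0=None,p0=None,tilt=None):
    "shift cm and turn from the current (or given) pose; tool down with yaw"
    o=get_obs();p0=o['tcp_pos'] if p0 is None else p0
    R0=Ro.from_euler('xyz',o['ee_rot'] if rpy0 is None else rpy0);R1=Ro.from_euler('xyz',[np.pi,0,yaw])
    if tilt is not None: R1=Ro.from_rotvec(tilt)*R1
    print(np.round(100*R0.inv().apply(np.array(pos)-p0),2),np.round((R0.inv()*R1).as_rotvec(),3))
E
python3 - <<'E'
from h import *
go([.513,.053,.25],-1.38)
E
```

```text
[-4.752e+01 -4.852e+01  3.000e-02] [0.    0.    0.258]
```

The crop shows the cup at about (317,263), in the only open chamber. The look-alike can stands are at (238,274) and (228,198), and I choose (238,274) because it is nearer the base. The round mat is at (400,297) and the square mat at (437,242).

Emit:
jog_arm(motion=[[100, -47.5, -48.5, -3, 0, 0, 0.26], [100, -47.5, -48.5, -3, 0, 0, 0.26], [100, -47.5, -48.5, -3, 0, 0, 0.26], [100, -47.5, -48.5, -3, 0, 0, 0.26], [100, -47.5, -48.5, -3, 0, 0, 0.26], [100, -47.5, -48.5, -3, 0, 0, 0.26], [100, -47.5, -48.5, -3, 0, 0, 0.26], [100, -47.5, -48.5, -3, 0, 0, 0.26]])

```text
clock: 2.17
tcp_pos: [0.3955, -0.2706, 0.2653]
ee_rot: [-3.141, -0.001, -1.383]
ft_force: [1.9, -0.8, 0.3]
opening: 0.0852
```

Run:
```python
from h import *
print(get_obs()['joints']);go([.513,.053,.25],-1.38)
```

```text
[-8.37276177e-01 -1.82067894e-01  1.96751887e+00  1.27452107e-04
  1.35536207e+00  5.45302782e-01]
[-29.59 -17.59   1.52] [-0.001 -0.001 -0.003]
```

Emit:
jog_arm(motion=[[100, -29, -17, 1.5, 0, 0, 0], [100, -29, -17, 1.5, 0, 0, 0], [100, -29, -17, 1.5, 0, 0, 0], [100, -29, -17, 1.5, 0, 0, 0], [100, -29, -17, 1.5, 0, 0, 0], [100, -29, -17, 1.5, 0, 0, 0], [100, -29, -17, 1.5, 0, 0, 0], [100, -29, -17, 1.5, 0, 0, 0]])

```text
clock: 2.83
tcp_pos: [0.5071, 0.0435, 0.2505]
ee_rot: [-3.141, -0.0, -1.382]
ft_force: [0.7, -0.1, 0.4]
opening: 0.0854
```

Run:
```python
from h import *
p=get_image('wrist');save(p,'w1.png');loc(p,['cup']);loc(p,['cup'],spot_in);p=get_image('wrist')
print(get_obs()['tcp_pos'],get_obs()['joints']);go([.513,.053,.07],-1.38)
```

```text
cup call [0.513 0.052 0.019] 0.92 (312, 197)
cup call [0.503 0.048 0.061] 0.87 (314, 218)
[0.50677335 0.04228342 0.25005694] [-1.39867096e-01 -9.10878026e-02  1.91457352e+00 -3.48872184e-04
  1.31840828e+00  1.23955919e+00]
[-0.94 -0.82 18.01] [ 0.    -0.     0.001]
```

Emit:
jog_arm(motion=[[100, -0.9, -0.8, 0, 0, 0, 0], [100, -0.9, -0.8, 4, 0, 0, 0], [100, -0.9, -0.8, 8, 0, 0, 0], [100, -0.9, -0.8, 12, 0, 0, 0], [100, -0.9, -0.8, 15, 0, 0, 0], [100, -0.9, -0.8, 18, 0, 0, 0], [100, -0.9, -0.8, 18, 0, 0, 0], [100, -0.9, -0.8, 18, 0, 0, 0]])

```text
clock: 3.7
tcp_pos: [0.5121, 0.0509, 0.0693]
ee_rot: [3.139, 0.001, -1.384]
ft_force: [0.5, 0.4, 1.2]
opening: 0.0856
```

Emit:
jog_arm(motion=[[40, 0, 0, 0, 0, 0, 0], [40, 0, 0, 0, 0, 0, 0], [40, 0, 0, 0, 0, 0, 0], [40, 0, 0, 0, 0, 0, 0], [40, 0, 0, 0, 0, 0, 0], [40, 0, 0, 0, 0, 0, 0], [40, 0, 0, 0, 0, 0, 0], [40, 0, 0, 0, 0, 0, 0]])

```text
clock: 4.37
tcp_pos: [0.5151, 0.0515, 0.073]
ee_rot: [-3.137, -0.002, -1.382]
ft_force: [-0.0, 0.9, 6.5]
opening: 0.0531
```

Emit:
jog_arm(motion=[[40, 0, 0, -2, 0, 0, 0], [40, 0, 0, -5, 0, 0, 0], [40, 0, 0, -8, 0, 0, 0], [40, 0, 0, -11, 0, 0, 0], [40, 0, 0, -14, 0, 0, 0], [40, 0, 0, -17, 0, 0, 0], [40, 0, 0, -18, 0, 0, 0], [40, 0, 0, -18, 0, 0, 0]])

```text
clock: 5.03
tcp_pos: [0.5147, 0.0515, 0.2542]
ee_rot: [-3.134, -0.002, -1.382]
ft_force: [0.1, 0.4, -1.7]
opening: 0.053
```

Run:
```python
from h import *
print(get_obs()['ft_force'],get_obs()['opening']);p=get_image('scene')
loc(p,['cup']);loc(p,['cup'],spot_in);cv2.imwrite('pics/s2.png',cv2.resize(p['img'][150:350,240:480,::-1],None,fx=2.5,fy=2.5))
go([.412,-.193,.25],-1.38)
```

```text
[ 0.13472928  0.35303672 -1.66892345] 0.05300059342349039
cup call [0.514 0.055 0.204] 0.77 (352, 219)
cup call [0.524 0.071 0.243] 0.64 (350, 211)
[22.17 14.4  -0.18] [ 0.003  0.001 -0.002]
```

View pics/s2.png

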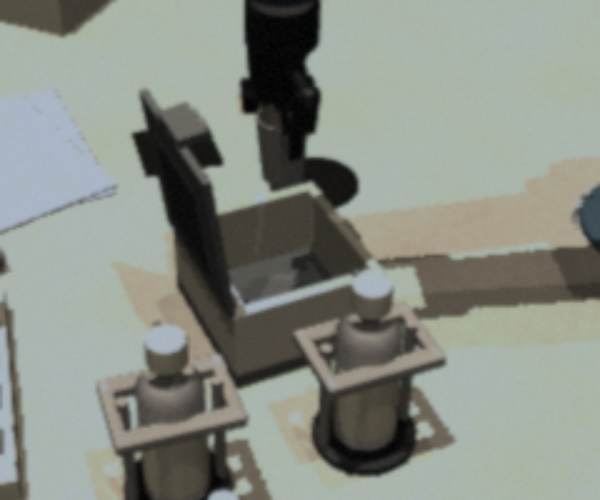

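The cup is in the jaws and upright, clear of the rim at about (280,150) in the crop. Next I move it over the round mat.

Emit:
jog_arm(motion=[[40, 3.4, 2.2, 0, 0, 0, 0], [40, 6.8, 4.4, 0, 0, 0, 0], [40, 10.2, 6.6, 0, 0, 0, 0], [40, 13.6, 8.8, 0, 0, 0, 0], [40, 17, 11, 0, 0, 0, 0], [40, 20, 13, 0, 0, 0, 0], [40, 22.2, 14.4, 0, 0, 0, 0], [40, 22.2, 14.4, 0, 0, 0, 0]])

```text
clock: 5.85
tcp_pos: [0.4108, -0.1963, 0.2477]
ee_rot: [3.138, 0.002, -1.388]
ft_force: [0.9, 0.9, -0.8]
opening: 0.0532
```

Run:
```python
from h import *
print(get_obs()['tcp_pos'],get_obs()['ft_force'],get_obs()['joints'])
p=get_image('top');loc(p,['cup','round_mat'])
go([.412,-.193,.065],-1.38)
```

```text
[ 0.41079199 -0.19633905  0.24766062] [ 0.9487584   0.8761316  -0.84049462] [-6.94989833e-01 -2.27159047e-01  2.03823294e+00 -1.47910267e-03
  1.33442316e+00  6.92952962e-01]
cup call [0.636 0.077 0.292] 0.38 (304, 202)
round_mat call [ 0.412 -0.194 -0.   ] 0.89 (398, 297)
[7.000e-02 1.000e-02 1.832e+01] [ 0.002  0.003 -0.003]
```

Descending to about 6 mm above contact, then in small steps.

Emit:
jog_arm(motion=[[40, 0, 0, 3, 0, 0, 0], [40, 0, 0, 6, 0, 0, 0], [40, 0, 0, 9, 0, 0, 0], [40, 0, 0, 12, 0, 0, 0], [40, 0, 0, 15, 0, 0, 0], [40, 0, 0, 17, 0, 0, 0], [40, 0, 0, 18.1, 0, 0, 0], [40, 0, 0, 18.1, 0, 0, 0]])

```text
clock: 6.67
tcp_pos: [0.4116, -0.1909, 0.0662]
ee_rot: [3.137, 0.005, -1.38]
ft_force: [-0.3, 0.5, -1.9]
opening: 0.0531
```

Emit:
jog_arm(motion=[[40, 0, 0, 0.1, 0, 0, 0], [40, 0, 0, 0.2, 0, 0, 0], [40, 0, 0, 0.3, 0, 0, 0], [40, 0, 0, 0.3, 0, 0, 0]])

```text
clock: 7.0
tcp_pos: [0.4139, -0.1939, 0.0673]
ee_rot: [-3.14, -0.002, -1.382]
ft_force: [-0.1, -0.0, -2.0]
opening: 0.0534
```

Emit:
jog_arm(motion=[[40, 0, 0, 0.1, 0, 0, 0], [40, 0, 0, 0.2, 0, 0, 0], [40, 0, 0, 0.3, 0, 0, 0], [40, 0, 0, 0.3, 0, 0, 0]])

```text
clock: 7.33
tcp_pos: [0.4131, -0.1934, 0.0631]
ee_rot: [3.141, 0.0, -1.382]
ft_force: [0.8, -1.0, -2.0]
opening: 0.0529
```

Emit:
jog_arm(motion=[[40, 0, 0, 0.1, 0, 0, 0], [40, 0, 0, 0.2, 0, 0, 0], [40, 0, 0, 0.2, 0, 0, 0]])

```text
clock: 7.58
tcp_pos: [0.413, -0.1933, 0.0609]
ee_rot: [3.141, 0.0, -1.382]
ft_force: [-0.8, -0.1, -1.8]
opening: 0.053
```

Emit:
jog_arm(motion=[[40, 0, 0, 0.1, 0, 0, 0], [40, 0, 0, 0.2, 0, 0, 0], [40, 0, 0, 0.2, 0, 0, 0]])

```text
clock: 7.83
tcp_pos: [0.4133, -0.1935, 0.0592]
ee_rot: [-3.142, 0.0, -1.382]
ft_force: [-0.1, -0.7, 0.5]
opening: 0.0531
```

Emit:
jog_arm(motion=[[40, 0, 0, 0.1, 0, 0, 0], [40, 0, 0, 0.1, 0, 0, 0]])

```text
clock: 8.0
tcp_pos: [0.4136, -0.1935, 0.0591]
ee_rot: [-3.141, 0.0, -1.382]
ft_force: [-2.3, 2.2, 7.8]
opening: 0.053
```

The cup is resting on the mat, so I release it and retreat upward.

Emit:
jog_arm(motion=[[75, 0, 0, 0, 0, 0, 0], [100, 0, 0, 0, 0, 0, 0], [100, 0, 0, 0, 0, 0, 0], [100, 0, 0, 0, 0, 0, 0], [100, 0, 0, 0, 0, 0, 0], [100, 0, 0, 0, 0, 0, 0]])

```text
clock: 8.5
tcp_pos: [0.4131, -0.1935, 0.0581]
ee_rot: [3.142, 0.0, -1.382]
ft_force: [0.1, 0.2, -0.8]
opening: 0.0857
```

Emit:
jog_arm(motion=[[100, 0, 0, -1, 0, 0, 0], [100, 0, 0, -3, 0, 0, 0], [100, 0, 0, -7, 0, 0, 0], [100, 0, 0, -11, 0, 0, 0], [100, 0, 0, -15, 0, 0, 0], [100, 0, 0, -19, 0, 0, 0], [100, 0, 0, -23, 0, 0, 0], [100, 0, 0, -23, 0, 0, 0]])

```text
clock: 9.17
tcp_pos: [0.4161, -0.1957, 0.2985]
ee_rot: [-3.131, -0.013, -1.382]
ft_force: [0.7, -1.4, 0.9]
opening: 0.0852
```

Run:
```python
from h import *
p=get_image('wrist');save(p,'w3.png');loc(p,['cup','round_mat'])
go([.475,.257,.29],-1.38)
```

```text
cup call [ 0.412 -0.198  0.002] 0.89 (317, 197)
round_mat call [ 0.415 -0.402 -0.   ] 0.65 (486, 225)
[-43.07 -14.53  -0.16] [-0.001 -0.001 -0.002]
```

View pics/w3.png

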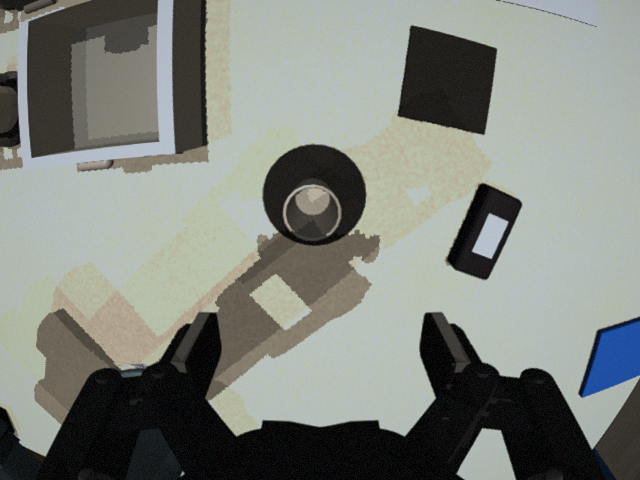

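The cup stands upright on the round mat at about (313,212), inside the disc centred near (314,195). Next I move to the cap of the nearer can with the jaws shut.

Emit:
jog_arm(motion=[[0, -21.5, -7.3, -2, 0, 0, 0], [0, -21.5, -7.3, -2, 0, 0, 0], [0, -21.5, -7.3, -2, 0, 0, 0], [0, -21.5, -7.3, -2, 0, 0, 0], [0, -21.5, -7.3, -2, 0, 0, 0], [0, -21.5, -7.3, -2, 0, 0, 0], [0, -21.5, -7.3, -2, 0, 0, 0], [0, -21.5, -7.3, -2, 0, 0, 0]])

```text
clock: 9.98
tcp_pos: [0.4437, 0.0323, 0.3064]
ee_rot: [3.138, 0.001, -1.379]
ft_force: [0.1, -0.3, 0.3]
opening: 0.0001
```

Emit:
jog_arm(motion=[[0, -21.5, -7.2, 0, 0, 0, 0], [0, -21.5, -7.2, 0, 0, 0, 0], [0, -21.5, -7.2, 0, 0, 0, 0], [0, -21.5, -7.2, 0, 0, 0, 0], [0, -21.5, -7.2, 0, 0, 0, 0], [0, -21.5, -7.2, 0, 0, 0, 0], [0, -21.5, -7.2, 0, 0, 0, 0], [0, -21.5, -7.2, 0, 0, 0, 0]])

```text
clock: 10.65
tcp_pos: [0.4748, 0.2554, 0.3066]
ee_rot: [3.139, -0.001, -1.382]
ft_force: [-0.4, -0.7, -0.3]
opening: 0.0003
```

Run:
```python
from h import *
p=get_image('wrist');save(p,'w4.png');loc(p,['cap_top','can_stand'])
p=get_image('scene');loc(p,['cap_top','can_stand'])
print(get_obs()['joints'],get_obs()['tcp_pos']);go([.474,.256,.26],-1.38)
```

```text
cap_top call [0.475 0.258 0.21 ] 0.65 (316, 252)
can_stand call [0.68  0.29  0.002] 0.92 (324, -22)
can_stand call [ 0.476  0.262 -0.001] 0.69 (314, 185)
cap_top call [0.68  0.294 0.211] 0.9 (304, 286)
cap_top call [0.471 0.258 0.212] 0.52 (389, 262)
can_stand call [0.678 0.293 0.002] 0.91 (310, 346)
can_stand call [0.475 0.258 0.   ] 0.69 (384, 323)
[ 2.82126696e-01 -6.10404420e-02  1.77952589e+00 -1.08468632e-04
  1.42314924e+00  1.66611141e+00] [0.4750625  0.25490935 0.30813832]
[-0.13  0.08  4.81] [ 0.    -0.    -0.004]
```

View pics/w4.png

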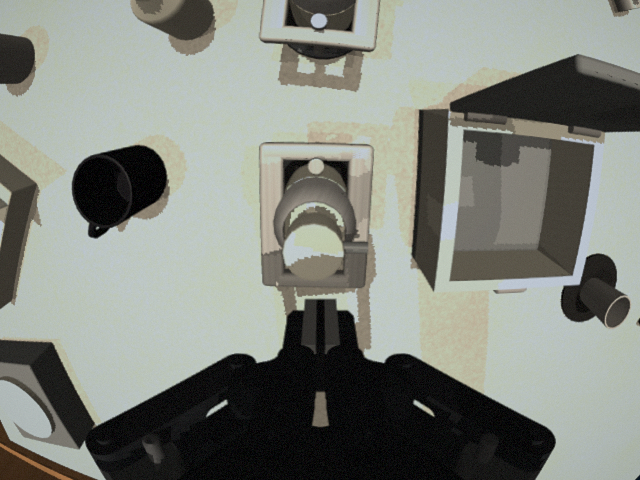

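The cap is at about (315,250), just ahead of the shut fingertips, with the nozzle pointing right towards the analyser. I descend onto it.

Emit:
jog_arm(motion=[[0, -0.2, 0, 2, 0, 0, 0], [0, -0.2, 0, 4, 0, 0, 0], [0, -0.2, 0, 6, 0, 0, 0], [0, -0.2, 0, 6.8, 0, 0, 0], [0, -0.2, 0, 7.0, 0, 0, 0], [0, -0.2, 0, 7.0, 0, 0, 0]])

```text
clock: 11.45
tcp_pos: [0.4746, 0.2577, 0.2382]
ee_rot: [3.141, -0.0, -1.383]
ft_force: [-0.2, 0.2, 1.0]
opening: 0.0
```

Emit:
jog_arm(motion=[[0, 0, 0, 0.2, 0, 0, 0], [0, 0, 0, 0.4, 0, 0, 0], [0, 0, 0, 0.6, 0, 0, 0], [0, 0, 0, 0.8, 0, 0, 0], [0, 0, 0, 0.8, 0, 0, 0]])

```text
clock: 11.87
tcp_pos: [0.4749, 0.2582, 0.2306]
ee_rot: [-3.14, 0.0, -1.382]
ft_force: [0.1, -0.7, 2.7]
opening: -0.0002
```

Emit:
jog_arm(motion=[[0, 0, 0, 0.2, 0, 0, 0], [0, 0, 0, 0.4, 0, 0, 0], [0, 0, 0, 0.4, 0, 0, 0]])

```text
clock: 12.12
tcp_pos: [0.4749, 0.2582, 0.2267]
ee_rot: [-3.14, 0.0, -1.382]
ft_force: [-0.3, 0.2, 5.1]
opening: -0.0002
```

Emit:
jog_arm(motion=[[0, 0, 0, 0.2, 0, 0, 0], [0, 0, 0, 0.4, 0, 0, 0], [0, 0, 0, 0.4, 0, 0, 0]])

```text
clock: 12.37
tcp_pos: [0.475, 0.2582, 0.2233]
ee_rot: [-3.14, 0.0, -1.382]
ft_force: [-2.0, -1.0, 7.9]
opening: 0.0001
```

Emit:
jog_arm(motion=[[0, 0, 0, 0.1, 0, 0, 0], [0, 0, 0, 0.1, 0, 0, 0], [0, 0, 0, 0.1, 0, 0, 0]])

```text
clock: 12.62
tcp_pos: [0.475, 0.2583, 0.223]
ee_rot: [-3.14, 0.0, -1.382]
ft_force: [-2.8, -0.9, 10.1]
opening: -0.0002
```

Emit:
jog_arm(motion=[[0, 0, 0, 0.1, 0, 0, 0], [0, 0, 0, 0.1, 0, 0, 0], [0, 0, 0, 0.1, 0, 0, 0]])

```text
clock: 12.87
tcp_pos: [0.4751, 0.2583, 0.2229]
ee_rot: [-3.14, -0.0, -1.382]
ft_force: [-5.8, -2.1, 14.8]
opening: -0.0001
```

The cap bottomed: the stop was at z = 0.2229 with the force rising to 15 N. I retract straight up.

Emit:
jog_arm(motion=[[0, 0, 0, -0.5, 0, 0, 0], [0, 0, 0, -1.5, 0, 0, 0], [0, 0, 0, -4, 0, 0, 0], [0, 0, 0, -7, 0, 0, 0], [0, 0, 0, -11, 0, 0, 0], [0, 0, 0, -15, 0, 0, 0], [0, 0, 0, -18, 0, 0, 0], [0, 0, 0, -18, 0, 0, 0]])

```text
clock: 13.53
tcp_pos: [0.4763, 0.2587, 0.4082]
ee_rot: [-3.129, 0.001, -1.382]
ft_force: [-0.2, -1.1, 1.1]
opening: -0.0
```

Run:
```python
from h import *
p=get_image('wrist');loc(p,['cap_top','lid_front','lid_hinge','analyser'])
p=get_image('scene');loc(p,['cap_top','lid_front','lid_hinge','analyser'])
print(get_obs()['joints'],get_obs()['tcp_pos']);go([.697,.085,.40],-1.38);go([.697,.085,.28],-1.38)
```

```text
cap_top call [0.476 0.259 0.211] 0.64 (320, 216)
lid_front call [0.639 0.075 0.288] 0.72 (679, 41)
lid_front call [ 0.453  0.485 -0.003] 0.46 (160, 164)
lid_front call [ 0.579 -0.319  0.001] 0.17 (728, 183)
lid_hinge call [0.604 0.069 0.107] 0.86 (514, 110)
lid_hinge call [ 0.473  0.262 -0.001] 0.45 (317, 180)
analyser call [0.522 0.053 0.003] 0.74 (468, 174)
analyser call [ 0.418 -0.403  0.001] 0.64 (724, 293)
cap_top call [0.474 0.258 0.213] 0.87 (388, 262)
cap_top call [0.68  0.293 0.211] 0.55 (304, 286)
lid_front call [0.636 0.075 0.285] 0.72 (307, 204)
lid_hinge call [0.609 0.07  0.111] 0.91 (320, 254)
analyser call [ 0.522  0.049 -0.004] 0.76 (349, 276)
[ 2.88144746e-01 -9.85391984e-02  1.65312103e+00  3.51471103e-05
  1.58884242e+00  1.67014807e+00] [0.47429682 0.25802889 0.39909502]
[ 21.18 -18.63  -0.12] [ 0.002 -0.    -0.002]
[ 21.17 -18.65  11.88] [ 0.002 -0.    -0.002]
```

Emit:
jog_arm(motion=[[0, 21.2, -18.6, -0.5, 0, 0, 0], [0, 21.2, -18.6, -0.5, 0, 0, 0], [0, 21.2, -18.6, -0.5, 0, 0, 0], [0, 21.2, -18.6, -0.5, 0, 0, 0], [0, 21.2, -18.6, -0.5, 0, 0, 0], [0, 21.2, -18.6, -0.5, 0, 0, 0], [0, 21.2, -18.6, -0.5, 0, 0, 0], [0, 21.2, -18.6, -0.5, 0, 0, 0]])

```text
clock: 14.7
tcp_pos: [0.7002, 0.08, 0.4022]
ee_rot: [3.139, -0.001, -1.387]
ft_force: [0.7, 0.5, -0.8]
opening: 0.0001
```

Run:
```python
from h import *
p=get_image('scene');save(p,'s5.png');p=get_image('scene')
print(get_obs()['joints'],get_obs()['tcp_pos']);go([.697,.085,.28],-1.38)
```

```text
[-4.14927963e-02  2.96114828e-01  1.22216310e+00  3.01390498e-04
  1.62570750e+00  1.34215620e+00] [0.69750524 0.08380978 0.40357992]
[-0.12 -0.   12.36] [ 0.002  0.001 -0.004]
```

View pics/s5.png

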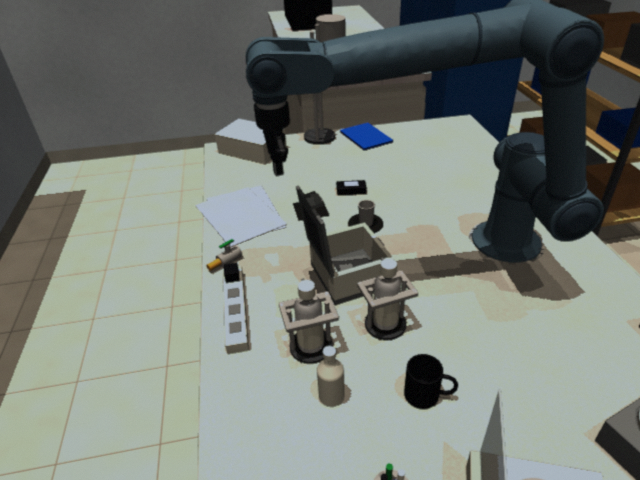

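Emit:
jog_arm(motion=[[0, -0.1, 0, 4, 0, 0, 0], [0, -0.1, 0, 8, 0, 0, 0], [0, -0.1, 0, 11, 0, 0, 0], [0, -0.1, 0, 12.4, 0, 0, 0], [0, -0.1, 0, 12.4, 0, 0, 0], [0, -0.1, 0, 12.4, 0, 0, 0]])

```text
clock: 15.3
tcp_pos: [0.6967, 0.0865, 0.2822]
ee_rot: [-3.141, -0.0, -1.381]
ft_force: [0.3, -0.0, 0.2]
opening: 0.0001
```

Emit:
jog_arm(motion=[[0, 0, 2, 0, 0, 0, 0], [0, 0, 3, 0, 0, 0, 0], [0, 0, 4, 0, 0, 0, 0], [0, 0, 5, 0, 0, 0, 0], [0, 0, 6, 0, 0, 0, 0], [0, 0, 6.7, 0, 0, 0, 0], [0, 0, 6.7, 0, 0, 0, 0]])

```text
clock: 15.88
tcp_pos: [0.6316, 0.0732, 0.2851]
ee_rot: [-3.136, -0.001, -1.382]
ft_force: [0.7, -0.8, 0.6]
opening: 0.0002
```

Run:
```python
from h import *
p=get_image('scene');loc(p,['lid_front'])
o=get_obs();print(o['tcp_pos'],o['ft_force']);go([.609,.069,.28],-1.38)
```

```text
lid_front call [0.62  0.072 0.288] 0.9 (313, 201)
lid_front call [0.608 0.066 0.109] 0.36 (320, 254)
[0.63152488 0.07327491 0.28305891] [0.01205155 0.58493182 0.23162269]
[-0.    2.29  0.3 ] [-0.002 -0.001 -0.002]
```

Emit:
jog_arm(motion=[[0, 0, 1.9, 0.3, 0, 0, 0], [0, 0, 4.2, 0.5, 0, 0, 0], [0, 0, 6.4, 1.1, 0, 0, 0], [0, 0, 8.5, 2.1, 0, 0, 0], [0, 0, 10.5, 3.3, 0, 0, 0], [0, 0, 12.2, 4.9, 0, 0, 0], [0, 0, 12.2, 4.9, 0, 0, 0]])

```text
clock: 16.57
tcp_pos: [0.5079, 0.0504, 0.2291]
ee_rot: [3.135, 0.002, -1.382]
ft_force: [-0.6, 0.6, -0.9]
opening: -0.0001
```

Run:
```python
from h import *
p=get_image('scene');loc(p,['lid_front']);save(p,'s6.png')
o=get_obs();print(o['tcp_pos'],o['ft_force']);go([.609,.069,.107],-1.38)
```

```text
lid_front call [0.474 0.043 0.23 ] 0.64 (366, 207)
[0.51141389 0.0503188  0.23231659] [-0.33401641  0.92937635  0.6595506 ]
[-0.   -9.94 12.53] [ 0.     0.    -0.002]
```

Emit:
jog_arm(motion=[[0, 0, 1.7, 1.6, 0, 0, 0], [0, 0, 3.0, 3.6, 0, 0, 0], [0, 0, 4.2, 5.7, 0, 0, 0], [0, 0, 5.0, 6.9, 0, 0, 0], [0, 0, 5.0, 6.9, 0, 0, 0]])

```text
clock: 17.08
tcp_pos: [0.461, 0.0411, 0.1615]
ee_rot: [3.138, 0.001, -1.382]
ft_force: [-0.8, 0.1, 0.4]
opening: 0.0002
```

Run:
```python
from h import *
p=get_image('scene');loc(p,['lid_front'])
o=get_obs();print(o['tcp_pos'],o['ft_force']);go([.609,.069,.107],-1.38)
```

```text
lid_front call [0.431 0.036 0.144] 0.82 (379, 229)
[0.46365135 0.04082325 0.16438401] [-0.12023741  0.39944731  0.64040772]
[ -0.04 -14.8    5.76] [-0.002 -0.    -0.002]
```

Emit:
jog_arm(motion=[[0, 0, 0.5, 0.4, 0, 0, 0], [0, 0, 1.0, 0.8, 0, 0, 0], [0, 0, 1.0, 1.1, 0, 0, 0], [0, 0, 1.0, 1.4, 0, 0, 0], [0, 0, 1.0, 1.4, 0, 0, 0]])

```text
clock: 17.6
tcp_pos: [0.4522, 0.0389, 0.1493]
ee_rot: [3.141, -0.0, -1.382]
ft_force: [-1.2, -0.9, 2.1]
opening: -0.0004
```

Emit:
jog_arm(motion=[[0, 0, 0, 0.2, 0, 0, 0], [0, 0, 0, 0.4, 0, 0, 0], [0, 0, 0, 0.6, 0, 0, 0], [0, 0, 0, 0.6, 0, 0, 0]])

```text
clock: 17.93
tcp_pos: [0.4523, 0.0389, 0.143]
ee_rot: [3.142, -0.0, -1.382]
ft_force: [0.1, -0.8, 0.4]
opening: 0.0001
```

Emit:
jog_arm(motion=[[0, 0, 0, 0.2, 0, 0, 0], [0, 0, 0, 0.4, 0, 0, 0], [0, 0, 0, 0.4, 0, 0, 0]])

```text
clock: 18.18
tcp_pos: [0.452, 0.0392, 0.1385]
ee_rot: [3.141, 0.0, -1.382]
ft_force: [-1.1, 0.4, -0.6]
opening: 0.0
```

Emit:
jog_arm(motion=[[0, 0, 0, 0.1, 0, 0, 0], [0, 0, 0, 0.2, 0, 0, 0], [0, 0, 0, 0.2, 0, 0, 0]])

```text
clock: 18.43
tcp_pos: [0.4523, 0.0391, 0.137]
ee_rot: [3.142, 0.0, -1.382]
ft_force: [0.1, 0.6, -0.5]
opening: -0.0002
```

Emit:
jog_arm(motion=[[0, 0, 0, 0.1, 0, 0, 0], [0, 0, 0, 0.2, 0, 0, 0], [0, 0, 0, 0.2, 0, 0, 0]])

```text
clock: 18.68
tcp_pos: [0.4524, 0.039, 0.1368]
ee_rot: [3.141, 0.0, -1.382]
ft_force: [-7.1, -0.0, 14.1]
opening: 0.0004
```

Emit:
jog_arm(motion=[[0, 0, 0, 0.1, 0, 0, 0], [0, 0, 0, 0.1, 0, 0, 0]])

```text
clock: 18.85
tcp_pos: [0.4525, 0.039, 0.1366]
ee_rot: [3.14, 0.0, -1.382]
ft_force: [-10.8, 0.5, 21.5]
opening: 0.0004
```

Emit:
jog_arm(motion=[[0, 0, 0, -0.5, 0, 0, 0], [0, 0, 0, -2, 0, 0, 0], [0, 0, 0, -5, 0, 0, 0], [0, 0, 0, -9, 0, 0, 0], [0, 0, 0, -13, 0, 0, 0], [0, 0, 0, -17, 0, 0, 0], [0, 0, 0, -20, 0, 0, 0], [0, 0, 0, -20, 0, 0, 0]])

```text
clock: 19.52
tcp_pos: [0.455, 0.0386, 0.3421]
ee_rot: [-3.128, -0.005, -1.382]
ft_force: [-0.3, 0.5, 0.4]
opening: 0.0002
```

Run:
```python
from h import *
for c in('scene','top','wrist'):
    p=get_image(c);print(c);loc(p,['lid_front','lid_hinge','cup','cap_top','mug','bottle','adapter'])
    if c=='scene': cv2.imwrite('pics/s7.png',cv2.resize(p['img'][160:400,240:480,::-1],None,fx=2.4,fy=2.4))
print(get_obs()['ft_force'],get_obs()['tcp_pos'])
```

```text
scene
lid_front call [0.427 0.034 0.116] 0.87 (380, 236)
lid_front call [ 0.474  0.259 -0.002] 0.45 (385, 324)
lid_hinge call [0.61  0.067 0.103] 0.6 (319, 256)
cup call [ 0.41  -0.189  0.003] 0.87 (366, 223)
cap_top call [0.473 0.255 0.212] 0.69 (388, 261)
cap_top call [0.683 0.29  0.207] 0.68 (303, 286)
mug call [0.454 0.482 0.001] 0.85 (420, 393)
bottle call [0.657 0.442 0.   ] 0.95 (330, 395)
adapter call [ 0.416 -0.399 -0.001] 0.9 (350, 192)
top
lid_front call [0.427 0.033 0.121] 0.77 (323, 291)
lid_hinge call [0.608 0.067 0.104] 0.95 (310, 228)
cup call [ 0.41  -0.189  0.007] 0.74 (397, 298)
cap_top call [0.675 0.291 0.21 ] 0.57 (225, 197)
cap_top call [0.476 0.256 0.21 ] 0.54 (237, 271)
mug call [ 0.454  0.481 -0.004] 0.92 (175, 288)
mug call [0.476 0.256 0.207] 0.3 (237, 271)
bottle call [0.658 0.447 0.001] 0.86 (188, 222)
bottle call [ 0.415 -0.405  0.003] 0.4 (468, 294)
bottle call [ 0.41  -0.19   0.006] 0.16 (397, 297)
adapter call [ 0.413 -0.404  0.002] 0.98 (468, 295)
wrist
lid_front call [0.425 0.034 0.121] 0.8 (319, 236)
lid_hinge call [0.605 0.067 0.107] 0.6 (321, 22)
cup call [ 0.413 -0.194  0.005] 0.74 (490, 248)
cap_top call [0.478 0.259 0.211] 0.8 (-7, 143)
mug call [ 0.456  0.484 -0.002] 0.93 (-53, 110)
bottle call [ 0.654  0.446 -0.002] 0.56 (-41, -87)
adapter call [ 0.418 -0.404  0.003] 0.97 (641, 271)
adapter call [ 0.652  0.445 -0.003] 0.59 (-39, -85)
[-0.11467738 -0.01071671 -0.01870308] [0.45224033 0.03901817 0.33415284]
```

View pics/s7.png

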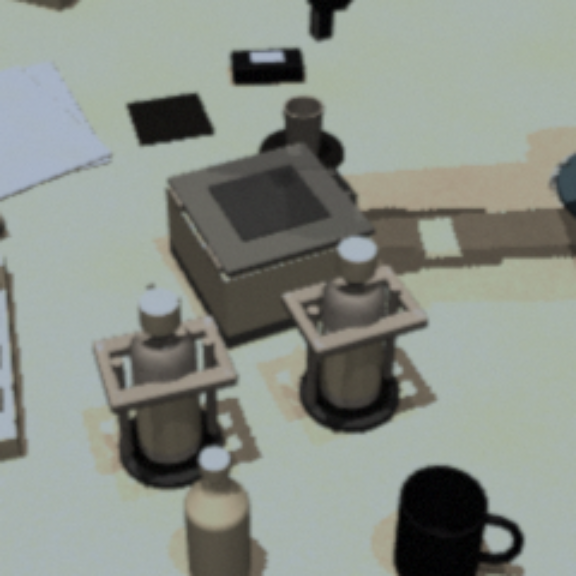

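The lid lies flat at about (265,205) in the crop, the cup is upright on the mat at (303,125), and the bystanders have not moved. I'll check the lid's flatness by depth, then sign off.

Run:
```python
from h import *
p=get_image('scene');d=p['range_z'];K=p['K'];R=cv2.Rodrigues(np.array(p['rvec'],float))[0];t=np.ravel(p['tvec'])
v,u=np.mgrid[:480,:640];W=(np.stack([(u-K[0,2])/K[0,0]*d,(v-K[1,2])/K[1,1]*d,d],-1)-t)@R
q=(W[...,:2]-[.609,.068])@np.array([.98,.19]);m=(d>0)&(abs(W[...,2]-.12)<.02)&(abs((W[...,:2]-[.609,.068])@np.array([-.19,.98]))<.08)
for a,b in((-.17,-.14),(-.1,-.07),(-.05,-.02)): print(np.median(W[...,2][m&(q>a)&(q<b)]))
f=np.median(W[...,2][m&(q>-.17)&(q<-.14)]);g=np.median(W[...,2][m&(q>-.05)&(q<-.02)])
if (f-g)/.12<.035 : print('off',sign_off())
```

```text
0.11837936195167882
0.11930992965710688
0.11864827692919264
the job is handed in; nothing more can be done
off None
```

I finished all three steps in the order asked and handed the job in at about 20 s on the robot's clock.

- **Cup:** I lifted it out of the analyser and stood it on the round mat. The last views put it upright about 4 mm from the mat's centre, well inside the edge.
- **Cap:** I pressed the nearer can's cap with the lid still open. It travelled about 8 mm to a hard stop, with the force rising to 15 N, and it was back up at about 0.211 m afterwards.
- **Lid:** I swung it down and pressed it until it stopped firmly at about 21 N. After I withdrew, depth readings showed it level at 0.118–0.119 m from front to rear, against 0.118 m when shut. I saw no clear force peak at the catch, so being past it rests on that height and the firm stop.
- **Bystanders:** The mug, bottle and adapter are where they started, within measurement noise, and the arm was clear of everything at hand-in.

The networks gave a few false, mostly low-confidence detections, such as a "cup" at the adapter. I discarded these against the pictures. No final check failed.

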